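# Shim a sprung platform and load it

## Task

Find the thickest of the four spacer plates that slides in under the screw foot at the right-hand end of the sprung platform, by trying them, and leave that one pushed in up to its stop, with the other spacers standing flat on the bench. Then set every crucible upright on the platform so that it settles on the spacer, and last swing the hasp at the left-hand end over and down until it lies in its catch. Leave the flask, the large beaker and the petri dish where they are.

Things in the scene. Friction and masses are not known exactly. Their poses are not given: they have to be found in the camera images.
- stand: Fixed stand of the sprung platform. Origin on the bench under its middle; z up, its x points away from the robot (within 0.2 rad), y to the left; the other points and sizes use this frame (mm). Platform: level aluminium plate with a dark mat, x -60..60, y -115..135, top at z 58, underside 48 when up. Base plate y -50..185, 8 thick. Everything is rigid but platform, foot and hasp.
- foot_spot (a point): Bench point under the middle of the screw foot (stand 0, -85, 0). The foot is a steel block, x -30..30, y -105..-65, 8 thick, hung under the platform's right end and moving up and down with it; its underside is 9 to 27.5 mm above the bench when the platform is up: different every time, not reported. Above it on the platform is a dark round cap, radius 16, 16 high.
- stop_face (a point): Middle of the face of the dark steel stop behind the foot (stand 0, -50, 13; face 80 wide, 26 high, looking to -y). Spacers are slid nose first along the bare bench from the right, towards the stand's +y, under the foot until the nose meets this face.
- platform_mid (a point): Fixed point in the middle of the free part of the platform's top (stand 0, 30, 58, platform up). Crucibles go anywhere on the platform to the left of the round cap.
- platform (a joint): How far the platform (and its foot) has sunk, in m: 0 = up against its upper stop, 0.03 = lowest. A soft spring (50 N/m, 0.3 N preload) holds it up while empty; two crucibles already sink it about 15 to 22 mm unless a spacer stands under the foot. It cannot rise above 0.
- hasp (a joint): Angle of the hasp in rad: 0 = closed, lying level in its catch; about 1.57 = upright; up to 1.9 = leaning back open. It falls shut by its own light weight once it leans forward past upright and stays back when it leans back.
- hasp_tip (a point): Middle of the dark grip block at the hasp's free end (13 wide across the hasp, 22 along it, 12 thick). The hasp is a steel bar 10 wide turning about an axis along the stand's y through stand x 30, y 157, z 74; the tip is 117 from that axis, at the top when open. Closed, it points to the stand's -x and lies in a forked pillar at x -70, fork tips 82 high.
- spacer_8: Spacer plate, the thinnest of four: plain aluminium blade 100 long (its x) x 44 wide x 8 mm thick with an upright grip tab with black top at its -x end (tab 16 long in x, 30 wide in y, centred at x -42 mm, top 70 mm above the underside). The blade's free end (nose) is at x +50 mm. Origin: centre of the underside; about 152 g. Stands on the bench, tab up.
- spacer_13: Spacer plate, the second thinnest of four: plain aluminium blade 100 long (its x) x 44 wide x 13 mm thick with an upright grip tab with black top at its -x end (tab 16 long in x, 30 wide in y, centred at x -42 mm, top 70 mm above the underside). The blade's free end (nose) is at x +50 mm. Origin: centre of the underside; about 172 g. Stands on the bench, tab up.
- spacer_18: Spacer plate, the second thickest of four: plain aluminium blade 100 long (its x) x 44 wide x 18 mm thick with an upright grip tab with black top at its -x end (tab 16 long in x, 30 wide in y, centred at x -42 mm, top 70 mm above the underside). The blade's free end (nose) is at x +50 mm. Origin: centre of the underside; about 192 g. Stands on the bench, tab up.
- spacer_23: Spacer plate, the thickest of four: plain aluminium blade 100 long (its x) x 44 wide x 23 mm thick with an upright grip tab with black top at its -x end (tab 16 long in x, 30 wide in y, centred at x -42 mm, top 70 mm above the underside). The blade's free end (nose) is at x +50 mm. Origin: centre of the underside; about 212 g. Stands on the bench, tab up.
- crucible_1: White porcelain crucible, open top, 40 mm across and 30 mm high, about 60 g; origin: centre of the underside. Only two or three of the crucibles are present.
- crucible_2: White porcelain crucible, open top, 40 mm across and 30 mm high, about 60 g; origin: centre of the underside. Only two or three of the crucibles are present.
- crucible_3: White porcelain crucible, open top, 40 mm across and 30 mm high, about 60 g; origin: centre of the underside. Only two or three of the crucibles are present.
- flask: Bystander: stoppered conical flask, 66 mm wide, 111 mm high; origin: centre of the underside.
- beaker: Bystander: empty glass beaker, 70 mm wide (77 over the spout), 92 mm high; origin: centre of the underside.
- dish: Bystander: petri dish, 63 mm wide, 15 mm high; origin: centre of the underside.
There are look-alikes about, which are no part of the job. What is shaped like the crucible_1 but blue, green or orange is not meant.

How it is judged:
On the way, in this order (a step that is already met when the one before it is completed fails the run):
1. a spacer is slid in under the foot, up to its stop (((y of spacer_8 in the frame of stand above -0.116 m and x of spacer_8 in the frame of stand between -0.022 and 0.022 m and z of spacer_8 in the frame of stand below 0.008 m and angle between the x axis of spacer_8 and the y axis of stand, either way round below 0.25 rad) or (y of spacer_13 in the frame of stand above -0.116 m and x of spacer_13 in the frame of stand between -0.022 and 0.022 m and z of spacer_13 in the frame of stand below 0.008 m and angle between the x axis of spacer_13 and the y axis of stand, either way round below 0.25 rad) or (y of spacer_18 in the frame of stand above -0.116 m and x of spacer_18 in the frame of stand between -0.022 and 0.022 m and z of spacer_18 in the frame of stand below 0.008 m and angle between the x axis of spacer_18 and the y axis of stand, either way round below 0.25 rad) or (y of spacer_23 in the frame of stand above -0.116 m and x of spacer_23 in the frame of stand between -0.022 and 0.022 m and z of spacer_23 in the frame of stand below 0.008 m and angle between the x axis of spacer_23 and the y axis of stand, either way round below 0.25 rad))), for 0.2 s.
2. with the fitting spacer in, all crucibles stand on the platform, which has sunk no more than 6.5 mm (((y of spacer_8 in the frame of stand above -0.116 m and x of spacer_8 in the frame of stand between -0.022 and 0.022 m and z of spacer_8 in the frame of stand below 0.008 m and angle between the x axis of spacer_8 and the y axis of stand, either way round below 0.25 rad) or (y of spacer_13 in the frame of stand above -0.116 m and x of spacer_13 in the frame of stand between -0.022 and 0.022 m and z of spacer_13 in the frame of stand below 0.008 m and angle between the x axis of spacer_13 and the y axis of stand, either way round below 0.25 rad) or (y of spacer_18 in the frame of stand above -0.116 m and x of spacer_18 in the frame of stand between -0.022 and 0.022 m and z of spacer_18 in the frame of stand below 0.008 m and angle between the x axis of spacer_18 and the y axis of stand, either way round below 0.25 rad) or (y of spacer_23 in the frame of stand above -0.116 m and x of spacer_23 in the frame of stand between -0.022 and 0.022 m and z of spacer_23 in the frame of stand below 0.008 m and angle between the x axis of spacer_23 and the y axis of stand, either way round below 0.25 rad)) and value of joint platform below 0.0065 m and x of crucible_1 in the frame of stand between -0.058 and 0.058 m and y of crucible_1 in the frame of stand between -0.07 and 0.133 m and height (world z) of crucible_1 between 0.044 and 0.066 m and angle between each of crucible_1, crucible_2, crucible_3's own z axis and vertical below 0.2 rad and linear speed of each of crucible_1, crucible_2, crucible_3 below 0.03 m/s and x of crucible_2 in the frame of stand between -0.058 and 0.058 m and y of crucible_2 in the frame of stand between -0.07 and 0.133 m and height (world z) of crucible_2 between 0.044 and 0.066 m and x of crucible_3 in the frame of stand between -0.058 and 0.058 m and y of crucible_3 in the frame of stand between -0.07 and 0.133 m and height (world z) of crucible_3 between 0.044 and 0.066 m), for 0.2 s.
3. the hasp lies in its catch (value of joint hasp below 0.07 rad), for 0.2 s.
At the end, for the whole second after the job is handed in: One spacer flat under the foot (nose within 14 mm of the stop, within 22 mm of the middle line, 0.25 rad of square), the loaded platform sunk 6.5 mm at most, every crucible upright and at rest on it left of the cap, all spacers flat on the bench, the hasp closed to 0.07 rad (all of step 2 and height (world z) of each of spacer_8, spacer_13, spacer_18, spacer_23 below 0.008 m and angle between each of spacer_8, spacer_13, spacer_18, spacer_23's own z axis and vertical below 0.12 rad and value of joint hasp below 0.07 rad); the robot touches nothing.
It fails at once if the flask is moved more than 3 cm or knocked over (distance of flask from where it was at the start of the episode above 0.03 m or angle between flask's own z axis and vertical above 0.5 rad).
It fails at once if the beaker is moved more than 3 cm or knocked over (distance of beaker from where it was at the start of the episode above 0.03 m or angle between beaker's own z axis and vertical above 0.5 rad).
It fails at once if the petri dish is moved more than 3 cm or knocked over (distance of dish from where it was at the start of the episode above 0.03 m or angle between dish's own z axis and vertical above 0.5 rad).
Of crucible_1, crucible_2, crucible_3 only 2 to 3 are there at a start; the rules pass over those that are not, and their reading is None.
At some moment in a run one of crucible_1, crucible_2, crucible_3 may be knocked a few centimetres aside while the robot is not near it.
It also fails if it takes over 210 s, if anything falls off the work surface, if the arm or the gripper's body presses on something with over 40 N, if the wrist force passes 120 N, or if a joint passes its speed limit or range.

## Robot

A 7-joint arm with a two-finger parallel gripper is mounted at the origin on a cart in front of the work surface, level with it; the furniture and walls round the work are solid. World frame = base frame: x ahead of the robot, y to its left, z up, the work surface at z = 0. Lengths are in m, angles in rad, forces in N, time in s.
With the tool pointing down it reaches from about 0.425 to 0.95 m from the base axis. Payload 4.7 kg.
Tool frame: the origin (TCP) lies midway between the tips of the shut fingers; the grasp point (between the pads) lies robot.grip_point_offset behind it (robot.grip_point_offset is the distance from the TCP to the grasp point, in m); z points along the fingers, y is the line along which they close (so a half turn about z gives the same grasp; the last joint's range is limited). The gripper opens to 87 mm and grips with 3 to 60 N. Pads are 19 mm wide; open, the fingers measure 117 mm over their backs; the gripper's body (75 mm by 190 mm) begins 51 mm behind the grasp point.
Start: joints at [1.279, 0.469, -0.049, 1.532, 0.024, 1.141, -0.082], TCP at [0.175, -0.652, 0.223] pointing down, gripper open.
Joint ranges: [-2.59, 2.59], [-0.33, 1.99], [-1.39, 1.29], [0.1, 2.45], [-1.04, 4.18], [0.21, 1.99], [-2.66, 2.66]. Speed limits (rad/s): [2.57, 2.57, 3.14, 3.14, 3.14, 3.14, 3.14].

## Interface

Orientations are given as a 3x3 rotation matrix whose columns are the frame's x, y, z axes.
In Python, from plant import robot gives the robot as it stands.
- The arm moves only by the tool apply_moves, never from a script. Its arguments are lists of equal length, an entry for each row: "xyz": the shift along the tool's x, y, z in mm, a list of three; "twist": the turn, a rotation vector about the tool's x, y, z in rad, a list of three; "hand": the closure, from 0 (fully open) to 1 (shut). In form: {"xyz": [[x, y, z], ...], "twist": [[ax, ay, az], ...], "hand": [hand, ...]}. A call has 1 to 8 rows; each row shifts and turns the commanded pose from where the row before left it, along the tool's axes as they then stand; what a row does not reach is not made up. A row lasts 1/8 s, in which the tool goes at most 62.5 mm and 10.7 degrees, less where a joint would pass 70% of its speed; a pose out of reach is approached as far as the arm can. A call is refused whole if a number of a shift passes 62.5 or a number of a turn 0.188, either way. A call with a gripper value outside its range is refused whole. The fingers move at their own pace and stop on an object; "newtons" is the grip in N (left out, the last holds). Time passes only in rows, so rows that do not move let the fingers close. It gives the time, the measured TCP pose, the force, the opening and the grip force at its end, in the units of the state.
- robot.get_state(): the state, without advancing time (a new reading comes with each control period).
- robot.snapshot(name): name is "side" or "top"; returns a dict with "color" (400x640x3 uint8, red, green, blue), "K" (3x3 intrinsics, pixels), "world_from_camera" (4x4, takes a point from camera to world coordinates). Camera axes: x right, y down, z forward; pixel columns grow to the right and rows downward; lengths in m; the calibration is good to about 2 mm. A picture is of the moment at which its call begins. There is no depth.
- robot.job_done(): hands the job in; it is judged then, once.
The state is a dict: "clock": time; "joint_pos": joint angles; "qvel": joint speeds; "effort": joint torques, N m; "position": TCP position; "ee_rot": TCP orientation; "force": force on the tool from outside, world axes, zero at the start; "wrist_torque": the same for the moment, N m; "finger_gap": finger opening in m; "gripper_force": force on a finger pad.
Only numpy, scipy, OpenCV 4.12 (cv2) and the standard library are available. Lean on these libraries where they do the work, as an engineer would, in place of code of your own. Each camera call takes 0.05 s, during which the arm holds its last target. There are 200 camera calls.

## Working session

There is one attempt and no reset: what is moved stays moved. The work goes in short steps, Python scripts to look and compute and a tool call to move; the robot and the scene stay as the last step left them, time stands still between calls to the robot, and variables do not carry over. Pictures are saved under pics/ and viewed, at most 14 in all, crops included, and the job is handed in when it is done.

Besides the shell and the picture viewer there is one more tool, called after ">>>" by a JSON object that holds its "api" and its "payload". apply_moves: Moves the arm, as the interface text tells. Its arguments: {"type":"object","properties":{"xyz":{"type":"array","items":{"type":"array","items":{"type":"number"}}},"twist":{"type":"array","items":{"type":"array","items":{"type":"number"}}},"hand":{"type":"array","items":{"type":"number"}},"newtons":{"type":"number"}},"required":["xyz","twist","hand"]}

```bash
mkdir -p pics; ls
python3 - <<'E'
from plant import robot
import cv2,numpy as np
s=robot.get_state();print(s, robot.grip_point_offset)
for n in("side","top"):
    d=robot.snapshot(n);cv2.imwrite(f"pics/{n}0.png",cv2.resize(d["color"][:,:,::-1],(800,500),interpolation=cv2.INTER_CUBIC));print(n,d["K"],d["world_from_camera"])
E
```

```text
pics
{'clock': 0.0, 'joint_pos': array([ 1.27911127,  0.46944363, -0.04861987,  1.53369338,  0.0241545 ,
        1.14098971, -0.08229205]), 'qvel': array([ 0.00065715, -0.00144082, -0.0004432 , -0.00047511,  0.00116584,
        0.00201314,  0.00056973]), 'effort': array([-6.39942618e-05, -5.07977951e+01, -8.03621043e-02, -2.36155486e+01,
       -6.12679962e-02,  3.80466494e-02,  1.63089817e-04]), 'position': array([ 0.17519943, -0.65124685,  0.22149828]), 'ee_rot': array([[ 9.65648242e-01,  2.59852073e-01, -6.10644937e-04],
       [ 2.59852768e-01, -9.65646479e-01,  1.84817589e-03],
       [-1.09414797e-04, -1.94336557e-03, -9.99998106e-01]]), 'force': array([0.25047169, 0.70244966, 0.70138036]), 'wrist_torque': array([ 0.00378708, -0.00361651,  0.03238535]), 'gripper_force': 0.0, 'finger_gap': 0.08739299385399514} 0.0187
side [[496.77713373   0.         313.52382104]
 [  0.         496.77713373 205.36037391]
 [  0.           0.           1.        ]] [[-0.97923624 -0.09808425  0.1774144   0.24651908]
 [-0.20258452  0.50574326 -0.83856023  1.37217063]
 [-0.00747658 -0.85708998 -0.51511248  0.89687261]
 [ 0.          0.          0.          1.        ]]
top [[399.27681606   0.         319.15766051]
 [  0.         399.27681606 196.42345985]
 [  0.           0.           1.        ]] [[ 0.01578615 -0.99448053  0.10372693  0.4135966 ]
 [-0.99986181 -0.01624139 -0.00354565  0.06627984]
 [ 0.00521075 -0.10365662 -0.99459949  1.31405929]
 [ 0.          0.          0.          1.        ]]
```

View pics/side0.png

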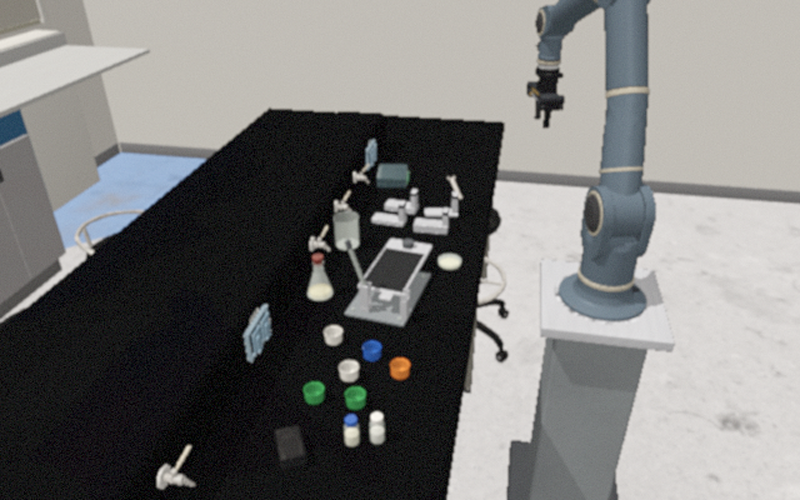

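View pics/top0.png

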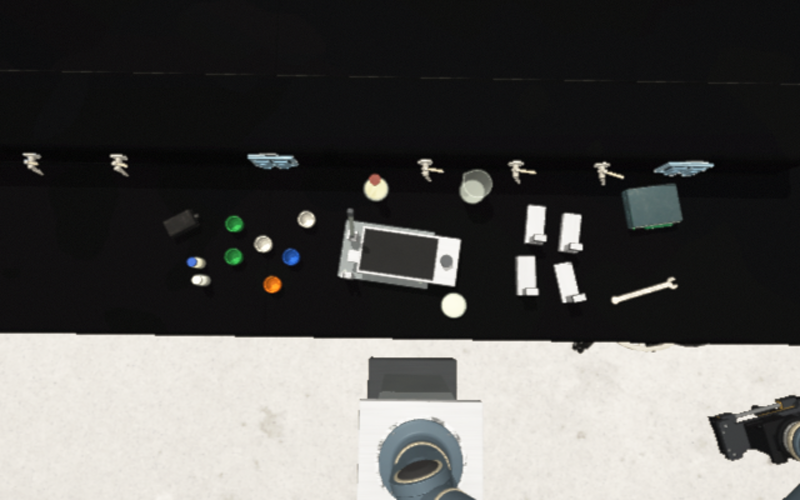

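```bash
cat > h.py <<'E'
from plant import robot
import cv2,numpy as np
def crop(n,x0,y0,w,h,f,name):
    d=robot.snapshot(n);c=d["color"][y0:y0+h,x0:x0+w,::-1]
    c=cv2.resize(c,None,fx=f,fy=f,interpolation=cv2.INTER_CUBIC)
    for i in range(0,w,10): cv2.putText(c,str(x0+i),(i*f,8),0,.3,(0,255,255),1); cv2.line(c,(i*f,8),(i*f,14),(0,255,255),1)
    for i in range(0,h,10): cv2.putText(c,str(y0+i),(0,i*f+4),0,.3,(0,255,255),1)
    cv2.imwrite(f"pics/{name}.png",c); return d
T=dict(K=np.array([[399.27681606,0,319.15766051],[0,399.27681606,196.42345985],[0,0,1]]),W=np.array([[0.01578615,-0.99448053,0.10372693,0.4135966],[-0.99986181,-0.01624139,-0.00354565,0.06627984],[0.00521075,-0.10365662,-0.99459949,1.31405929]]))
S=dict(K=np.array([[496.77713373,0,313.52382104],[0,496.77713373,205.36037391],[0,0,1]]),W=np.array([[-0.97923624,-0.09808425,0.1774144,0.24651908],[-0.20258452,0.50574326,-0.83856023,1.37217063],[-0.00747658,-0.85708998,-0.51511248,0.89687261]]))
def back(c,u,v,z):  # pixel (index coords) -> world at height z
    r=c["W"][:,:3]@np.linalg.inv(c["K"])@np.array([u,v,1.]);o=c["W"][:,3];return o+r*(z-o[2])/r[2]
def proj(c,p):
    q=c["K"]@(c["W"][:,:3].T@(np.asarray(p)-c["W"][:,3]));return q[:2]/q[2]
E
python3 - <<'E'
from h import *
crop("top",400,155,80,95,6,"sp")
crop("top",262,155,115,85,6,"st")
E
```

```text
(no output)
```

View pics/sp.png

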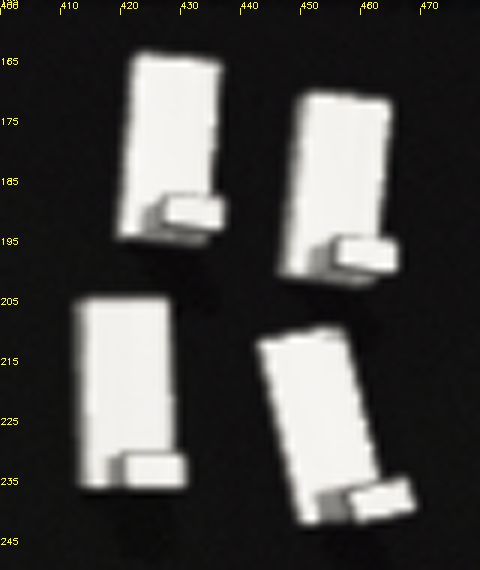

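View pics/st.png

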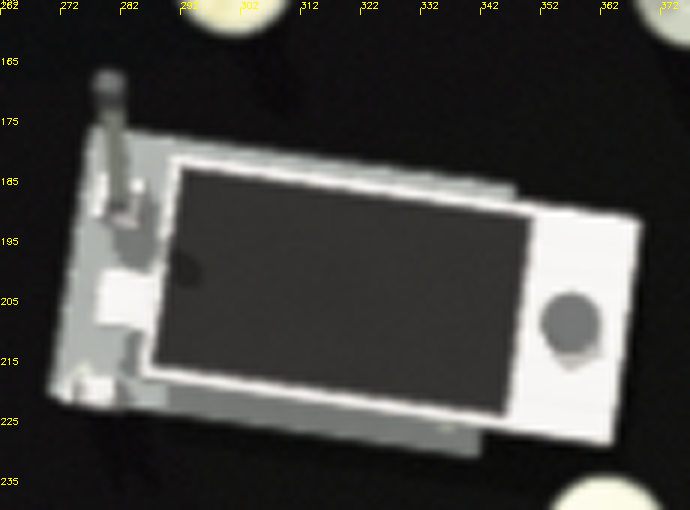

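Run:
```python
from h import *
crop("side",290,145,90,50,8,"sps")
f=lambda X,Y,x0,y0:((X+.5)/6-.5+x0,(Y+.5)/6-.5+y0)
P=[back(T,*f(X,Y,262,155),.058) for X,Y in((640,218),(612,443),(172,157),(142,376))]
print(np.round(P,4))
fr,nr,fl,nl=P
print([np.linalg.norm(a-b) for a,b in((fr,nr),(fl,nl),(fr,fl),(nr,nl))])
print(back(T,*f(571,323,262,155),.074))
for X,Y in((134,55),(222,65),(118,237),(302,94),(392,103),(279,274),(77,300),(168,299),(82,487),(258,345),(344,328),(302,522)): print(X,Y,np.round(back(T,*f(X,Y,400,155),.015),4))
for X,Y in((194,212),(366,254),(155,468),(381,499)): print('tab',X,Y,np.round(back(T,*f(X,Y,400,155),.07),4))
```

```text
[[ 0.5647 -0.0935  0.058 ]
 [ 0.4459 -0.0792  0.058 ]
 [ 0.5931  0.1544  0.058 ]
 [ 0.477   0.1674  0.058 ]]
[np.float64(0.11961058782145256), np.float64(0.11682557205086372), np.float64(0.24948109950319058), np.float64(0.24852902938643856)]
[ 0.50728497 -0.05579779  0.074     ]
134 55 [ 0.6631 -0.2761  0.015 ]
222 65 [ 0.6584 -0.3245  0.015 ]
118 237 [ 0.5621 -0.2662  0.015 ]
302 94 [ 0.6429 -0.3684  0.015 ]
392 103 [ 0.6387 -0.4178  0.015 ]
279 274 [ 0.5433 -0.354   0.015 ]
77 300 [ 0.5272 -0.2435  0.015 ]
168 299 [ 0.5286 -0.2932  0.015 ]
82 487 [ 0.4259 -0.2454  0.015 ]
258 345 [ 0.5043 -0.3419  0.015 ]
344 328 [ 0.5143 -0.3889  0.015 ]
302 522 [ 0.409  -0.3641  0.015 ]
tab 194 212 [ 0.5697 -0.2922  0.07  ]
tab 366 254 [ 0.549  -0.3819  0.07  ]
tab 155 468 [ 0.4358 -0.2701  0.07  ]
tab 381 499 [ 0.4216 -0.387   0.07  ]
```

View pics/sps.png

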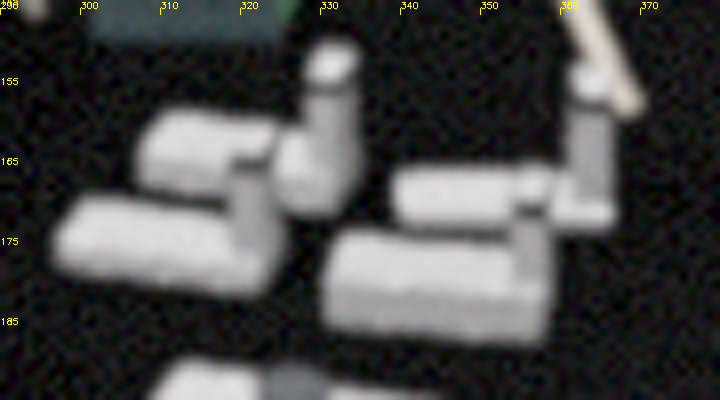

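```bash
cat >> h.py <<'E'
from scipy.spatial.transform import Rotation as Ro
import json
O=np.array([.518,.028]);U=np.array([.119,.993]);V=np.array([.993,-.119]);YAW=1.4516
def st(x,y): return O+x*V+y*U
def plan(wps,hand):
    """wps: list of (x,y,z,tool-x azimuth,rows); prints rows from the measured pose."""
    s=robot.get_state();p=s["position"];R=s["ee_rot"];X=[];W=[]
    for x,y,z,a,n in wps:
        c,si=np.cos(a),np.sin(a);Rt=np.array([[c,si,0],[si,-c,0],[0,0,-1.]]);t=np.array([x,y,z]);d=(t-p)/n
        rv=Ro.from_matrix(R.T@Rt).as_rotvec()/n
        for k in range(n):
            X.append([round(float(v)) for v in R.T@d*1000]);W.append([round(float(v),3) for v in rv]);R=R@Ro.from_rotvec(rv).as_matrix()
        p=t
    for i in range(0,len(X),8): print(json.dumps({"xyz":X[i:i+8],"twist":W[i:i+8],"hand":[hand]*len(X[i:i+8])}))
def stt():
    s=robot.get_state();R=s["ee_rot"];print("t",round(s["clock"],2),"p",np.round(s["position"],4),"az",round(float(np.arctan2(R[1,0],R[0,0])),3),"F",np.round(s["force"],1),"gap",round(s["finger_gap"],4),"q",np.round(s["joint_pos"],2))
E
python3 -c "
from h import *
plan([(.436,-.270,.13,.025,10),(.436,-.270,.034,.025,4)],0)"
```

```text
{"xyz": [[35, -30, 9], [34, -31, 9], [34, -32, 9], [33, -32, 9], [32, -33, 9], [31, -34, 9], [30, -35, 9], [30, -35, 9]], "twist": [[-0.0, 0.0, 0.024], [-0.0, 0.0, 0.024], [-0.0, 0.0, 0.024], [-0.0, 0.0, 0.024], [-0.0, 0.0, 0.024], [-0.0, 0.0, 0.024], [-0.0, 0.0, 0.024], [-0.0, 0.0, 0.024]], "hand": [0, 0, 0, 0, 0, 0, 0, 0]}
{"xyz": [[29, -36, 9], [28, -37, 9], [0, 0, 24], [0, 0, 24], [0, 0, 24], [0, 0, 24]], "twist": [[-0.0, 0.0, 0.024], [-0.0, 0.0, 0.024], [0.0, 0.0, -0.0], [0.0, 0.0, -0.0], [0.0, 0.0, -0.0], [0.0, 0.0, -0.0]], "hand": [0, 0, 0, 0, 0, 0]}
```

>>> {"api": "apply_moves", "payload": {"xyz": [[35, -30, 9], [34, -31, 9], [34, -32, 9], [33, -32, 9], [32, -33, 9], [31, -34, 9], [30, -35, 9], [30, -35, 9]], "twist": [[0, 0, 0.024], [0, 0, 0.024], [0, 0, 0.024], [0, 0, 0.024], [0, 0, 0.024], [0, 0, 0.024], [0, 0, 0.024], [0, 0, 0.024]], "hand": [0, 0, 0, 0, 0, 0, 0, 0]}}

```text
clock: 1.25
position: [0.3846, -0.3463, 0.1505]
ee_rot: [[0.998, 0.07, 0.0], [0.07, -0.998, -0.0], [0.0, 0.0, -1.0]]
force: [1.6, 0.1, 0.2]
finger_gap: 0.0872
gripper_force: 0.0
```

>>> {"api": "apply_moves", "payload": {"xyz": [[29, -36, 9], [28, -37, 9], [0, 0, 0], [0, 0, 0]], "twist": [[0, 0, 0.024], [0, 0, 0.024], [0, 0, 0], [0, 0, 0]], "hand": [0, 0, 0, 0]}}

```text
clock: 1.75
position: [0.4363, -0.2717, 0.1326]
ee_rot: [[1.0, 0.023, -0.0], [0.023, -1.0, -0.001], [-0.0, 0.001, -1.0]]
force: [0.4, -1.9, -0.8]
finger_gap: 0.0869
gripper_force: 0.0
```

```bash
python3 -c "
from h import *
stt();plan([(.436,-.270,.034,.025,4)],0)"
```

```text
t 1.75 p [ 0.4363 -0.2717  0.1326] az 0.023 F [ 0.4 -1.9 -0.8] gap 0.0869 q [ 0.62  0.32 -0.18  2.    0.08  0.83 -1.15]
{"xyz": [[0, 0, 25], [0, 0, 25], [0, 0, 25], [0, 0, 25]], "twist": [[0.0, 0.0, -0.001], [0.0, 0.0, -0.001], [0.0, 0.0, -0.001], [0.0, 0.0, -0.001]], "hand": [0, 0, 0, 0]}
```

>>> {"api": "apply_moves", "payload": {"xyz": [[0, 0, 25], [0, 0, 25], [0, 0, 25], [0, 0, 24], [0, 0, 0], [0, 0, 0], [0, 0, 0], [0, 0, 0]], "twist": [[0, 0, 0], [0, 0, 0], [0, 0, 0], [0, 0, 0], [0, 0, 0], [0, 0, 0], [0, 0, 0], [0, 0, 0]], "hand": [0, 0, 0, 0, 0.8, 0.8, 0.8, 0.8], "newtons": 25}}

```text
clock: 2.75
position: [0.437, -0.2717, 0.0344]
ee_rot: [[1.0, 0.023, 0.001], [0.023, -1.0, -0.001], [0.001, 0.001, -1.0]]
force: [0.1, 0.2, -0.9]
finger_gap: 0.0552
gripper_force: 0.0
```

```bash
python3 -c "
from h import *
stt();a=*st(0,-.235-.0),
print(a)
plan([(.436,-.270,.07,.023,2),(.436,-.270,.07,YAW,8),(*a,.07,YAW,5)],.8)"
```

```text
t 2.75 p [ 0.437  -0.2717  0.0344] az 0.023 F [ 0.1  0.2 -0.9] gap 0.0552 q [ 0.6   0.47 -0.16  2.07  0.12  0.61 -1.19]
(np.float64(0.490035), np.float64(-0.20535499999999998))
{"xyz": [[0, -1, -18], [0, -1, -18], [0, 0, 0], [0, 0, 0], [0, 0, 0], [0, 0, 0], [0, 0, 0], [0, 0, 0]], "twist": [[0.001, -0.001, -0.0], [0.001, -0.001, -0.0], [0.0, 0.0, -0.179], [0.0, 0.0, -0.179], [0.0, 0.0, -0.179], [0.0, 0.0, -0.179], [0.0, 0.0, -0.179], [0.0, 0.0, -0.179]], "hand": [0.8, 0.8, 0.8, 0.8, 0.8, 0.8, 0.8, 0.8]}
{"xyz": [[0, 0, 0], [0, 0, 0], [14, 9, 0], [14, 9, 0], [14, 9, 0], [14, 9, 0], [14, 9, 0]], "twist": [[0.0, 0.0, -0.179], [0.0, 0.0, -0.179], [0.0, -0.0, 0.0], [0.0, -0.0, 0.0], [0.0, -0.0, 0.0], [0.0, -0.0, 0.0], [0.0, -0.0, 0.0]], "hand": [0.8, 0.8, 0.8, 0.8, 0.8, 0.8, 0.8]}
```

>>> {"api": "apply_moves", "payload": {"xyz": [[0, 0, 0], [0, 0, 0], [0, 0, 0], [0, 0, 0], [0, 0, 0], [0, 0, 0], [0, -1, -18], [0, -1, -18]], "twist": [[0, 0, 0], [0, 0, 0], [0, 0, 0], [0, 0, 0], [0, 0, 0], [0, 0, 0], [0, 0, 0], [0, 0, 0]], "hand": [0.8, 0.8, 0.8, 0.8, 0.8, 0.8, 0.8, 0.8], "newtons": 25}}

```text
clock: 3.75
position: [0.4361, -0.2695, 0.0693]
ee_rot: [[1.0, 0.023, -0.001], [0.023, -1.0, 0.0], [-0.001, -0.0, -1.0]]
force: [-0.6, 0.4, -2.7]
finger_gap: 0.0296
gripper_force: 24.9
```

>>> {"api": "apply_moves", "payload": {"xyz": [[0, 0, 0], [0, 0, 0], [0, 0, 0], [0, 0, 0], [0, 0, 0], [0, 0, 0], [0, 0, 0], [0, 0, 0]], "twist": [[0, 0, -0.179], [0, 0, -0.179], [0, 0, -0.179], [0, 0, -0.179], [0, 0, -0.179], [0, 0, -0.179], [0, 0, -0.179], [0, 0, -0.179]], "hand": [0.8, 0.8, 0.8, 0.8, 0.8, 0.8, 0.8, 0.8]}}

```text
clock: 4.75
position: [0.4363, -0.2697, 0.0691]
ee_rot: [[0.11, 0.994, -0.0], [0.994, -0.11, -0.0], [-0.0, 0.0, -1.0]]
force: [-0.1, 0.7, -0.8]
finger_gap: 0.03
gripper_force: 24.9
```

>>> {"api": "apply_moves", "payload": {"xyz": [[14, 9, 0], [14, 9, 0], [14, 9, 0], [14, 9, 0], [14, 9, 0], [0, 0, 0], [0, 0, 0]], "twist": [[0, 0, 0], [0, 0, 0], [0, 0, 0], [0, 0, 0], [0, 0, 0], [0, 0, 0], [0, 0, 0]], "hand": [0.8, 0.8, 0.8, 0.8, 0.8, 0.8, 0.8]}}

```text
clock: 5.62
position: [0.4889, -0.2053, 0.0694]
ee_rot: [[0.116, 0.993, -0.001], [0.993, -0.116, -0.0], [-0.001, -0.001, -1.0]]
force: [-0.2, 0.1, -2.0]
finger_gap: 0.0297
gripper_force: 24.9
```

```bash
python3 -c "
from h import *
stt();a=*st(0,-.235),
print(a)
plan([(*a,.036,YAW,4)],.8);crop('top',330,165,130,90,6,'c1')"
```

```text
t 5.62 p [ 0.4889 -0.2053  0.0694] az 1.454 F [-0.2  0.1 -2. ] gap 0.0297 q [ 0.73  0.48 -0.52  1.99  0.35  0.75 -0.12]
(np.float64(0.490035), np.float64(-0.20535499999999998))
{"xyz": [[0, 0, 8], [0, 0, 8], [0, 0, 8], [0, 0, 8]], "twist": [[-0.0, 0.0, 0.001], [-0.0, 0.0, 0.001], [-0.0, 0.0, 0.001], [-0.0, 0.0, 0.001]], "hand": [0.8, 0.8, 0.8, 0.8]}
```

View pics/c1.png

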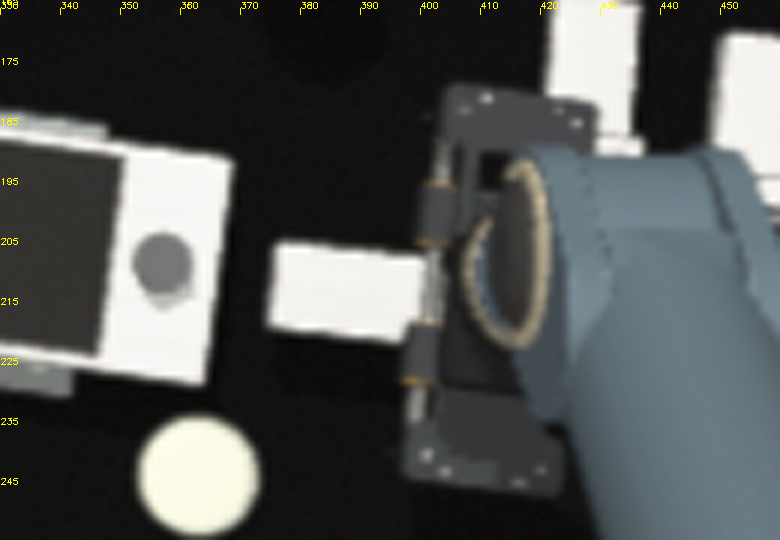

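>>> {"api": "apply_moves", "payload": {"xyz": [[0, 0, 9], [0, 0, 9], [0, 0, 9], [0, 0, 7], [0, 0, 0]], "twist": [[0, 0, 0], [0, 0, 0], [0, 0, 0], [0, 0, 0], [0, 0, 0]], "hand": [0.8, 0.8, 0.8, 0.8, 0.8]}}

```text
clock: 6.3
position: [0.4888, -0.2047, 0.0348]
ee_rot: [[0.116, 0.993, -0.001], [0.993, -0.116, 0.001], [0.0, -0.001, -1.0]]
force: [0.2, -0.3, -3.4]
finger_gap: 0.03
gripper_force: 24.9
```

>>> {"api": "apply_moves", "payload": {"xyz": [[8, 0, 0], [8, 0, 0], [8, 0, 0], [8, 0, 0], [8, 0, 0], [6, 0, 0]], "twist": [[0, 0, 0], [0, 0, 0], [0, 0, 0], [0, 0, 0], [0, 0, 0], [0, 0, 0]], "hand": [0.8, 0.8, 0.8, 0.8, 0.8, 0.8]}}

```text
clock: 7.05
position: [0.4947, -0.1586, 0.0356]
ee_rot: [[0.115, 0.993, 0.0], [0.993, -0.115, -0.0], [0.0, 0.0, -1.0]]
force: [0.4, -0.0, -1.6]
finger_gap: 0.0299
gripper_force: 24.9
```

>>> {"api": "apply_moves", "payload": {"xyz": [[5, 0, 0], [5, 0, 0], [5, 0, 0], [5, 0, 0]], "twist": [[0, 0, 0], [0, 0, 0], [0, 0, 0], [0, 0, 0]], "hand": [0.8, 0.8, 0.8, 0.8]}}

```text
clock: 7.55
position: [0.497, -0.1392, 0.0356]
ee_rot: [[0.116, 0.993, 0.0], [0.993, -0.116, -0.0], [-0.0, 0.0, -1.0]]
force: [-0.4, 0.0, -2.0]
finger_gap: 0.0302
gripper_force: 24.9
```

>>> {"api": "apply_moves", "payload": {"xyz": [[5, 0, 0], [5, 0, 0], [5, 0, 0], [5, 0, 0], [3, 0, 0]], "twist": [[0, 0, 0], [0, 0, 0], [0, 0, 0], [0, 0, 0], [0, 0, 0]], "hand": [0.8, 0.8, 0.8, 0.8, 0.8]}}

```text
clock: 8.18
position: [0.4997, -0.1161, 0.0356]
ee_rot: [[0.115, 0.993, 0.0], [0.993, -0.115, 0.0], [0.0, 0.0, -1.0]]
force: [-0.5, -0.9, -2.7]
finger_gap: 0.0297
gripper_force: 24.9
```

>>> {"api": "apply_moves", "payload": {"xyz": [[2, 0, 0], [1, 0, 0], [0, 0, 0]], "twist": [[0, 0, 0], [0, 0, 0], [0, 0, 0]], "hand": [0.8, 0.8, 0.8]}}

```text
clock: 8.55
position: [0.4999, -0.1137, 0.0355]
ee_rot: [[0.116, 0.993, -0.0], [0.993, -0.116, -0.0], [-0.0, 0.0, -1.0]]
force: [-0.9, 0.0, -2.6]
finger_gap: 0.0298
gripper_force: 24.9
```

>>> {"api": "apply_moves", "payload": {"xyz": [[2, 0, 0], [2, 0, 0], [1, 0, 0], [0, 0, 0]], "twist": [[0, 0, 0], [0, 0, 0], [0, 0, 0], [0, 0, 0]], "hand": [0.8, 0.8, 0.8, 0.8]}}

```text
clock: 9.05
position: [0.5003, -0.1097, 0.0356]
ee_rot: [[0.117, 0.993, -0.001], [0.993, -0.117, -0.001], [-0.001, -0.0, -1.0]]
force: [-0.1, -3.5, -0.1]
finger_gap: 0.03
gripper_force: 24.9
```

>>> {"api": "apply_moves", "payload": {"xyz": [[0, 0, 1], [0, 0, 0], [0, 0, 0], [0, 0, 0], [0, 0, 0], [0, 0, -30], [0, 0, -50], [0, 0, -50]], "twist": [[0, 0, 0], [0, 0, 0], [0, 0, 0], [0, 0, 0], [0, 0, 0], [0, 0, 0], [0, 0, 0], [0, 0, 0]], "hand": [0.8, 0.3, 0.3, 0.3, 0.3, 0.3, 0.3, 0.3]}}

```text
clock: 10.05
position: [0.5003, -0.1083, 0.1658]
ee_rot: [[0.115, 0.993, -0.001], [0.993, -0.115, 0.001], [0.001, -0.001, -1.0]]
force: [1.1, -1.5, -0.5]
finger_gap: 0.0609
gripper_force: 0.0
```

```bash
python3 -c "
from h import *
stt()
d=robot.snapshot('top')['color'];e=robot.snapshot('side')['color']
a=cv2.resize(d[155:245,140:270,::-1],None,fx=6,fy=6,interpolation=2)
cv2.imwrite('pics/cr.png',a)
f=lambda im,x,y,w,h,s:cv2.resize(im[y:y+h,x:x+w,::-1],(w*s,h*s),interpolation=2)
b=f(e,230,150,160,150,5);cv2.imwrite('pics/sd.png',b[:600])
hs=cv2.cvtColor(d,cv2.COLOR_RGB2HSV);m=((hs[...,1]<50)&(hs[...,2]>110)).astype(np.uint8)
n,l,S_,c=cv2.connectedComponentsWithStats(m[150:250,140:260])
for i in range(1,n):
  if S_[i,4]>30: print(S_[i],c[i]+[140,150],back(T,*(c[i]+[140,150]),.03))
"
```

```text
t 10.05 p [ 0.5003 -0.1083  0.1658] az 1.455 F [ 1.1 -1.5 -0.5] gap 0.0609 q [ 0.63  0.33 -0.6   1.95  0.23  0.93 -0.2 ]
[ 98  19  14  13 147] [244.72789116 175.06122449] [0.61332274 0.30454983 0.03      ]
[ 63  38  15  14 151] [210.15231788 194.8807947 ] [0.54677105 0.41383801 0.03      ]
[14 56 10  8 48] [159.0625     209.89583333] [0.49555769 0.57571727 0.03      ]
[ 13  70  15   8 101] [159.83168317 223.57425743] [0.45172339 0.57074411 0.03      ]
```

View pics/cr.png

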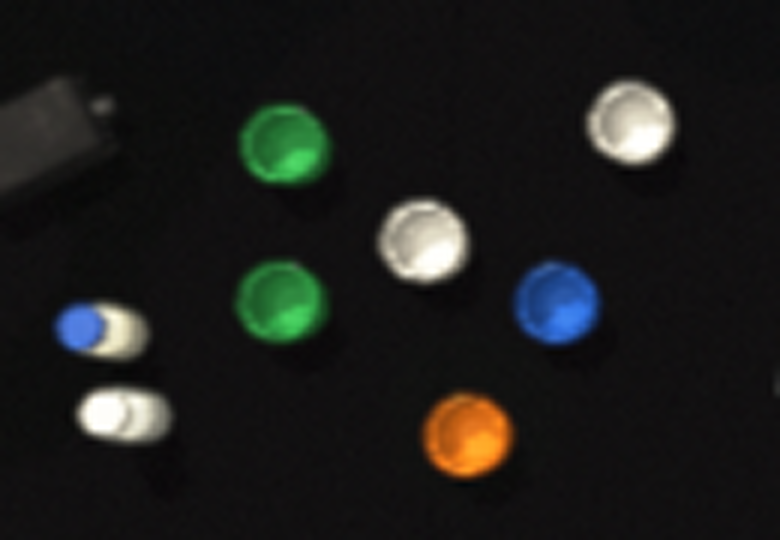

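View pics/sd.png

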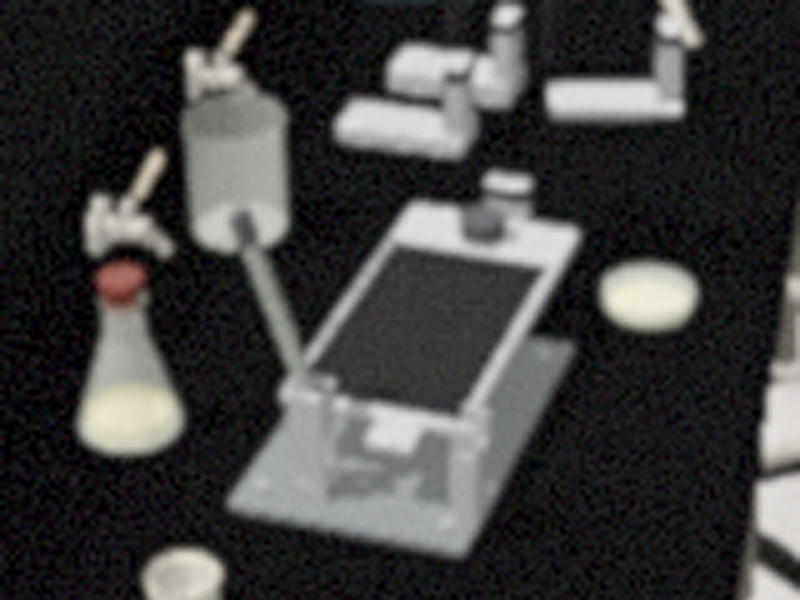

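```bash
python3 -c "
from h import *
plan([(.5,-.108,.26,1.455,2),(.613,.3045,.26,1.455,8)],.2)
plan([(.613,.3045,.005,1.455,1)],0)"
```

```text
{"xyz": [[0, -2, -45], [0, -2, -45], [53, 8, 0], [53, 8, 0], [53, 8, 0], [53, 8, 0], [53, 8, 0], [53, 8, 0]], "twist": [[0.006, 0.001, -0.0], [0.006, 0.001, -0.0], [-0.0, -0.0, -0.0], [-0.0, -0.0, -0.0], [-0.0, -0.0, -0.0], [-0.0, -0.0, -0.0], [-0.0, -0.0, -0.0], [-0.0, -0.0, -0.0]], "hand": [0.2, 0.2, 0.2, 0.2, 0.2, 0.2, 0.2, 0.2]}
{"xyz": [[53, 8, 0], [53, 8, 0]], "twist": [[-0.0, -0.0, -0.0], [-0.0, -0.0, -0.0]], "hand": [0.2, 0.2]}
{"xyz": [[423, 58, 165]], "twist": [[0.011, 0.001, -0.0]], "hand": [0]}
```

>>> {"api": "apply_moves", "payload": {"xyz": [[0, -2, -47], [0, -2, -47], [53, 8, 0], [53, 8, 0], [53, 8, 0], [53, 8, 0], [53, 8, 0], [53, 8, 0]], "twist": [[0, 0, 0], [0, 0, 0], [0, 0, 0], [0, 0, 0], [0, 0, 0], [0, 0, 0], [0, 0, 0], [0, 0, 0]], "hand": [0.2, 0.2, 0.2, 0.2, 0.2, 0.2, 0.2, 0.2]}}

```text
clock: 11.15
position: [0.5811, 0.2036, 0.2575]
ee_rot: [[0.116, 0.993, -0.001], [0.993, -0.116, -0.001], [-0.001, -0.001, -1.0]]
force: [1.1, -0.1, -0.8]
finger_gap: 0.0695
gripper_force: 0.0
```

>>> {"api": "apply_moves", "payload": {"xyz": [[53, 8, 0], [53, 8, 0], [0, 0, 50], [0, 0, 50], [0, 0, 50], [0, 0, 0]], "twist": [[0, 0, 0], [0, 0, 0], [0, 0, 0], [0, 0, 0], [0, 0, 0], [0, 0, 0]], "hand": [0.2, 0.2, 0.2, 0.2, 0.2, 0.2]}}

```text
clock: 11.9
position: [0.6063, 0.3034, 0.1033]
ee_rot: [[0.115, 0.993, -0.009], [0.993, -0.115, -0.005], [-0.006, -0.008, -1.0]]
force: [-0.2, -0.6, -0.0]
finger_gap: 0.0696
gripper_force: 0.0
```

```bash
python3 -c "
from h import *
stt();plan([(.613,.3045,.005,1.455,4)],0.2)
crop('side',190,240,110,90,6,'s3')"
```

```text
t 11.9 p [0.6063 0.3034 0.1033] az 1.455 F [-0.2 -0.6 -0. ] gap 0.0696 q [-0.1   0.68 -0.64  1.6   0.45  1.03 -1.  ]
{"xyz": [[1, 2, 25], [1, 2, 25], [1, 2, 25], [1, 2, 25]], "twist": [[-0.002, 0.002, 0.0], [-0.002, 0.002, 0.0], [-0.002, 0.002, 0.0], [-0.002, 0.002, 0.0]], "hand": [0.2, 0.2, 0.2, 0.2]}
```

View pics/s3.png

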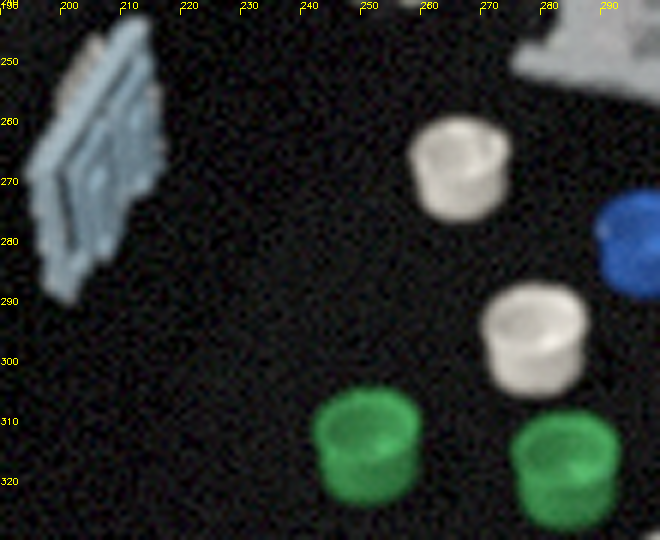

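```bash
python3 -c "
from h import *
print(back(S,266.5,264.6,.03),back(S,279,293.5,.03))"
```

```text
[0.60980957 0.30501228 0.03      ] [0.54307638 0.41675807 0.03      ]
```

>>> {"api": "apply_moves", "payload": {"xyz": [[1, 2, 25], [1, 2, 25], [1, 2, 25], [0, 1, 12], [0, 0, 0]], "twist": [[0, 0.004, 0], [0, 0.004, 0], [0, 0, 0], [0, 0, 0], [0, 0, 0]], "hand": [0.2, 0.2, 0.2, 0.2, 0.2]}}

```text
clock: 12.58
position: [0.6165, 0.3082, 0.0212]
ee_rot: [[0.116, 0.993, 0.0], [0.993, -0.116, 0.008], [0.008, -0.001, -1.0]]
force: [1.0, -0.5, 1.0]
finger_gap: 0.0698
gripper_force: 0.0
```

>>> {"api": "apply_moves", "payload": {"xyz": [[-4, -4, 0], [0, 0, 8], [0, 0, 8], [0, 0, 0], [0, 0, 0], [0, 0, 0], [0, 0, 0], [0, 0, 0]], "twist": [[0, -0.004, 0], [0, 0, 0], [0, 0, 0], [0, 0, 0], [0, 0, 0], [0, 0, 0], [0, 0, 0], [0, 0, 0]], "hand": [0.2, 0.2, 0.2, 0.8, 0.8, 0.8, 0.8, 0.8], "newtons": 12}}

```text
clock: 13.58
position: [0.6123, 0.3048, 0.0057]
ee_rot: [[0.116, 0.993, 0.001], [0.993, -0.116, 0.004], [0.004, 0.0, -1.0]]
force: [-0.1, -0.7, 0.0]
finger_gap: 0.0384
gripper_force: 12.0
```

```bash
python3 -c "
from h import *
stt();a=*st(0,.06),
print(a);plan([(.6115,.3047,.26,1.455,5),(*a,.26,1.455,5)],0.8)"
```

```text
t 13.57 p [0.6123 0.3048 0.0057] az 1.455 F [-0.1 -0.7  0. ] gap 0.0384 q [-0.14  0.79 -0.58  1.65  0.54  0.87 -1.05]
(np.float64(0.52514), np.float64(0.08757999999999999))
{"xyz": [[0, 0, -51], [0, 0, -51], [0, 0, -51], [0, 0, -51], [0, 0, -51], [-45, -12, 0], [-45, -12, 0], [-45, -12, 0]], "twist": [[0.0, -0.001, -0.0], [0.0, -0.001, -0.0], [0.0, -0.001, -0.0], [0.0, -0.001, -0.0], [0.0, -0.001, -0.0], [-0.0, 0.0, -0.0], [-0.0, 0.0, -0.0], [-0.0, 0.0, -0.0]], "hand": [0.8, 0.8, 0.8, 0.8, 0.8, 0.8, 0.8, 0.8]}
{"xyz": [[-45, -12, 0], [-45, -12, 0]], "twist": [[-0.0, 0.0, -0.0], [-0.0, 0.0, -0.0]], "hand": [0.8, 0.8]}
```

Gripped (38 mm). Lift and carry over.

>>> {"api": "apply_moves", "payload": {"xyz": [[0, 0, -51], [0, 0, -51], [0, 0, -51], [0, 0, -51], [0, 0, -51], [-45, -12, 0], [-45, -12, 0], [-45, -12, 0]], "twist": [[0, 0, 0], [0, 0, 0], [0, 0, 0], [0, 0, 0], [0, 0, 0], [0, 0, 0], [0, 0, 0], [0, 0, 0]], "hand": [0.8, 0.8, 0.8, 0.8, 0.8, 0.8, 0.8, 0.8]}}

```text
clock: 14.58
position: [0.5598, 0.1724, 0.2599]
ee_rot: [[0.116, 0.993, 0.001], [0.993, -0.116, 0.003], [0.003, 0.0, -1.0]]
force: [1.0, 0.7, -0.3]
finger_gap: 0.0387
gripper_force: 12.0
```

>>> {"api": "apply_moves", "payload": {"xyz": [[-45, -12, 0], [-45, -12, 0], [0, 0, 0], [0, 0, 40], [0, 0, 40], [0, 0, 40], [0, 0, 40], [0, 0, 0]], "twist": [[0, 0, 0], [0, 0, 0], [0, 0, 0], [0, 0, 0], [0, 0, 0], [0, 0, 0], [0, 0, 0], [0, 0, 0]], "hand": [0.8, 0.8, 0.8, 0.8, 0.8, 0.8, 0.8, 0.8]}}

```text
clock: 15.58
position: [0.5243, 0.0885, 0.0972]
ee_rot: [[0.114, 0.993, -0.006], [0.993, -0.114, 0.004], [0.003, -0.006, -1.0]]
force: [0.3, 0.4, -0.2]
finger_gap: 0.0388
gripper_force: 12.0
```

```bash
python3 -c "
from h import *
stt();a=*st(0,.06),
plan([(*a,.071,1.455,4)],0.8)"
```

```text
t 15.57 p [0.5243 0.0885 0.0972] az 1.457 F [ 0.3  0.4 -0.2] gap 0.0388 q [ 0.27  0.47 -0.66  1.96  0.38  0.83 -0.71]
{"xyz": [[0, 0, 7], [0, 0, 7], [0, 0, 7], [0, 0, 7]], "twist": [[-0.002, -0.001, 0.0], [-0.002, -0.001, 0.0], [-0.002, -0.001, 0.0], [-0.002, -0.001, 0.0]], "hand": [0.8, 0.8, 0.8, 0.8]}
```

>>> {"api": "apply_moves", "payload": {"xyz": [[0, 0, 10], [0, 0, 10], [0, 0, 6], [0, 0, 3], [0, 0, 3], [0, 0, 0]], "twist": [[0, 0, 0], [0, 0, 0], [0, 0, 0], [0, 0, 0], [0, 0, 0], [0, 0, 0]], "hand": [0.8, 0.8, 0.8, 0.8, 0.8, 0.8]}}

```text
clock: 16.32
position: [0.5265, 0.0879, 0.0676]
ee_rot: [[0.116, 0.993, 0.0], [0.993, -0.116, 0.004], [0.004, -0.0, -1.0]]
force: [0.1, -0.0, -1.0]
finger_gap: 0.0385
gripper_force: 12.0
```

>>> {"api": "apply_moves", "payload": {"xyz": [[0, 0, 2], [0, 0, 2], [0, 0, 1], [0, 0, 0], [0, 0, 0], [0, 0, 0], [0, 0, 0], [0, 0, -20]], "twist": [[0, 0, 0], [0, 0, 0], [0, 0, 0], [0, 0, 0], [0, 0, 0], [0, 0, 0], [0, 0, 0], [0, 0, 0]], "hand": [0.8, 0.8, 0.8, 0.2, 0.2, 0.2, 0.2, 0.2]}}

```text
clock: 17.32
position: [0.5253, 0.0875, 0.0817]
ee_rot: [[0.116, 0.993, -0.003], [0.993, -0.116, 0.003], [0.003, -0.003, -1.0]]
force: [0.3, -0.6, 0.0]
finger_gap: 0.0687
gripper_force: 0.0
```

```bash
python3 -c "
from h import *
stt();p=robot.get_state()['position']
d=robot.snapshot('top')['color']
hs=cv2.cvtColor(d,cv2.COLOR_RGB2HSV);m=((hs[...,1]<50)&(hs[...,2]>110)).astype(np.uint8)
n,l,S_,c=cv2.connectedComponentsWithStats(m[150:250,140:260])
for i in range(1,n):
  if S_[i,4]>30: print(S_[i],c[i]+[140,150],back(T,*(c[i]+[140,150]),.03))
plan([(p[0],p[1],.26,1.455,3),(.545,.415,.26,1.455,7),(.545,.415,.1,1.455,4)],0.2)"
```

```text
t 17.32 p [0.5253 0.0875 0.0817] az 1.455 F [ 0.3 -0.6  0. ] gap 0.0687 q [ 0.26  0.5  -0.65  1.98  0.4   0.8  -0.73]
[ 63  38  15  14 151] [210.15231788 194.8807947 ] [0.54677105 0.41383801 0.03      ]
[14 56 10  8 49] [159.16326531 209.85714286] [0.49568745 0.57540112 0.03      ]
[ 13  70  15   8 101] [159.83168317 223.57425743] [0.45172339 0.57074411 0.03      ]
{"xyz": [[0, -1, -58], [0, -1, -58], [0, -1, -58], [47, -3, 0], [47, -3, 0], [47, -3, 0], [47, -3, 0], [47, -3, 0]], "twist": [[0.001, -0.002, 0.0], [0.001, -0.002, 0.0], [0.001, -0.002, 0.0], [0.0, -0.0, -0.0], [0.0, -0.0, -0.0], [0.0, -0.0, -0.0], [0.0, -0.0, -0.0], [0.0, -0.0, -0.0]], "hand": [0.2, 0.2, 0.2, 0.2, 0.2, 0.2, 0.2, 0.2]}
{"xyz": [[47, -3, 0], [47, -3, 0], [0, 0, 40], [0, 0, 40], [0, 0, 40], [0, 0, 40]], "twist": [[0.0, -0.0, -0.0], [0.0, -0.0, -0.0], [-0.0, 0.0, -0.0], [-0.0, 0.0, -0.0], [-0.0, 0.0, -0.0], [-0.0, 0.0, -0.0]], "hand": [0.2, 0.2, 0.2, 0.2, 0.2, 0.2]}
```

>>> {"api": "apply_moves", "payload": {"xyz": [[0, -1, -58], [0, -1, -58], [0, -1, -58], [47, -3, 0], [47, -3, 0], [47, -3, 0], [47, -3, 0], [47, -3, 0]], "twist": [[0, 0, 0], [0, 0, 0], [0, 0, 0], [0, 0, 0], [0, 0, 0], [0, 0, 0], [0, 0, 0], [0, 0, 0]], "hand": [0.2, 0.2, 0.2, 0.2, 0.2, 0.2, 0.2, 0.2]}}

```text
clock: 18.38
position: [0.5359, 0.324, 0.2572]
ee_rot: [[0.116, 0.993, 0.001], [0.993, -0.116, 0.004], [0.004, 0.0, -1.0]]
force: [0.9, 0.1, -0.1]
finger_gap: 0.0695
gripper_force: 0.0
```

>>> {"api": "apply_moves", "payload": {"xyz": [[47, -3, 0], [47, -3, 0], [0, 0, 50], [0, 0, 50], [0, 0, 50], [0, 0, 50], [0, 0, 0], [0, 0, 0]], "twist": [[0, 0, 0], [0, 0, 0], [0, 0, 0], [0, 0, 0], [0, 0, 0], [0, 0, 0], [0, 0, 0], [0, 0, 0]], "hand": [0.2, 0.2, 0.2, 0.2, 0.2, 0.2, 0.2, 0.2]}}

```text
clock: 19.38
position: [0.5414, 0.4188, 0.0597]
ee_rot: [[0.116, 0.993, 0.002], [0.993, -0.116, 0.006], [0.006, 0.002, -1.0]]
force: [0.0, 0.7, 0.3]
finger_gap: 0.0696
gripper_force: 0.0
```

```bash
python3 -c "
from h import *
stt()
plan([(.545,.415,.006,1.455,4)],0.2)
e=robot.snapshot('side')['color'];hs=cv2.cvtColor(e,cv2.COLOR_RGB2HSV);m=((hs[...,1]<60)&(hs[...,2]>150)).astype(np.uint8)
n,l,S_,c=cv2.connectedComponentsWithStats(m[270:320,255:310]);print(S_,c+[255,270])"
```

```text
t 19.38 p [0.5414 0.4188 0.0597] az 1.455 F [0.  0.7 0.3] gap 0.0696 q [-0.28  0.74 -0.66  1.62  0.53  0.96 -1.24]
{"xyz": [[-1, 1, 13], [-1, 1, 13], [-1, 1, 13], [-1, 1, 13]], "twist": [[0.0, -0.002, -0.0], [0.0, -0.002, -0.0], [0.0, -0.002, -0.0], [0.0, -0.002, -0.0]], "hand": [0.2, 0.2, 0.2, 0.2]}
[[   0    0   55   50 2542]
 [  16   18   15   17  208]] [[282.28599528 294.35601888]
 [278.50480769 296.25961538]]
```

>>> {"api": "apply_moves", "payload": {"xyz": [[-2, 2, 13], [-1, 1, 13], [-1, 1, 14], [0, 0, 14], [0, 0, 0], [0, 0, 0], [0, 0, 0], [0, 0, 0]], "twist": [[0, -0.005, 0], [0, 0, 0], [0, 0, 0], [0, 0, 0], [0, 0, 0], [0, 0, 0], [0, 0, 0], [0, 0, 0]], "hand": [0.2, 0.2, 0.2, 0.2, 0.8, 0.8, 0.8, 0.8], "newtons": 12}}

```text
clock: 20.42
position: [0.5445, 0.4134, 0.0045]
ee_rot: [[0.116, 0.993, 0.001], [0.993, -0.116, -0.001], [-0.0, 0.001, -1.0]]
force: [-0.9, -0.4, 1.1]
finger_gap: 0.039
gripper_force: 12.0
```

>>> {"api": "apply_moves", "payload": {"xyz": [[0, 0, 0], [0, 0, 0], [0, 0, -51], [0, 0, -51], [0, 0, -51], [0, 0, -51], [0, 0, -51], [0, 0, 0]], "twist": [[0, 0, 0], [0, 0, 0], [0, 0, 0], [0, 0, 0], [0, 0, 0], [0, 0, 0], [0, 0, 0], [0, 0, 0]], "hand": [0.8, 0.8, 0.8, 0.8, 0.8, 0.8, 0.8, 0.8]}}

```text
clock: 21.42
position: [0.5452, 0.4155, 0.264]
ee_rot: [[0.116, 0.993, 0.006], [0.993, -0.116, 0.005], [0.006, 0.006, -1.0]]
force: [1.1, -0.6, -0.9]
finger_gap: 0.0389
gripper_force: 12.0
```

```bash
python3 -c "
from h import *
stt();a=*st(0,-.0),
plan([(*a,.26,1.455,8),(*a,.1,1.455,4)],0.8);e=robot.snapshot('side')['color'];cv2.imwrite('pics/s4.png',cv2.resize(e[140:340,190:390,::-1],(600,600),interpolation=2))"
```

```text
t 21.43 p [0.5452 0.4155 0.264 ] az 1.455 F [ 1.1 -0.6 -0.9] gap 0.0389 q [-0.23  0.56 -0.75  1.43  0.39  1.3  -1.13]
{"xyz": [[-49, 2, 0], [-49, 2, 0], [-49, 2, 0], [-49, 2, 0], [-49, 2, 0], [-49, 2, 0], [-49, 2, 0], [-49, 2, 0]], "twist": [[0.001, -0.001, -0.0], [0.001, -0.001, -0.0], [0.001, -0.001, -0.0], [0.001, -0.001, -0.0], [0.001, -0.001, -0.0], [0.001, -0.001, -0.0], [0.001, -0.001, -0.0], [0.001, -0.001, -0.0]], "hand": [0.8, 0.8, 0.8, 0.8, 0.8, 0.8, 0.8, 0.8]}
{"xyz": [[0, 0, 40], [0, 0, 40], [0, 0, 40], [0, 0, 40]], "twist": [[0.0, -0.0, 0.0], [0.0, -0.0, 0.0], [0.0, -0.0, 0.0], [0.0, -0.0, 0.0]], "hand": [0.8, 0.8, 0.8, 0.8]}
```

View pics/s4.png

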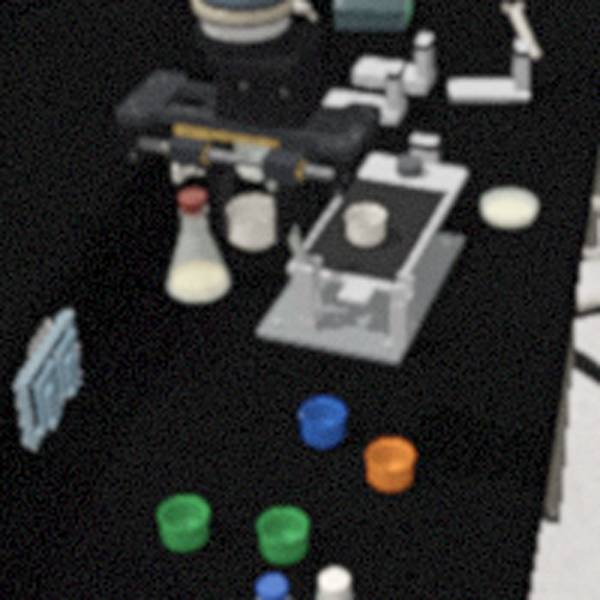

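>>> {"api": "apply_moves", "payload": {"xyz": [[-50, 2, 0], [-50, 2, 0], [-50, 2, 0], [-50, 2, 0], [-50, 2, 0], [-50, 2, 0], [-50, 2, 0], [-50, 2, 0]], "twist": [[0, 0, 0], [0, 0, 0], [0, 0, 0], [0, 0, 0], [0, 0, 0], [0, 0, 0], [0, 0, 0], [0, 0, 0]], "hand": [0.8, 0.8, 0.8, 0.8, 0.8, 0.8, 0.8, 0.8]}}

```text
clock: 22.48
position: [0.5123, 0.012, 0.2575]
ee_rot: [[0.116, 0.993, -0.003], [0.993, -0.116, -0.001], [-0.002, -0.003, -1.0]]
force: [1.4, -0.6, -0.6]
finger_gap: 0.039
gripper_force: 12.0
```

>>> {"api": "apply_moves", "payload": {"xyz": [[0, 0, 0], [0, 0, 40], [0, 0, 40], [0, 0, 40], [0, 0, 40], [0, 0, 0], [0, 0, 0]], "twist": [[0, 0, 0], [0, 0, 0], [0, 0, 0], [0, 0, 0], [0, 0, 0], [0, 0, 0], [0, 0, 0]], "hand": [0.8, 0.8, 0.8, 0.8, 0.8, 0.8, 0.8]}}

```text
clock: 23.35
position: [0.5143, 0.015, 0.1001]
ee_rot: [[0.115, 0.993, 0.001], [0.993, -0.115, -0.0], [-0.0, 0.001, -1.0]]
force: [-0.2, 1.1, -0.7]
finger_gap: 0.039
gripper_force: 12.0
```

```bash
python3 -c "
from h import *
stt();a=*st(0,-.01),
plan([(*a,.065,1.455,4)],0.8)"
```

```text
t 23.35 p [0.5143 0.015  0.1001] az 1.456 F [-0.2  1.1 -0.7] gap 0.039 q [ 0.42  0.44 -0.67  2.    0.38  0.82 -0.58]
{"xyz": [[1, 1, 9], [1, 1, 9], [1, 1, 9], [1, 1, 9]], "twist": [[0.0, 0.0, 0.0], [0.0, 0.0, 0.0], [0.0, 0.0, 0.0], [0.0, 0.0, 0.0]], "hand": [0.8, 0.8, 0.8, 0.8]}
```

>>> {"api": "apply_moves", "payload": {"xyz": [[1, 1, 10], [1, 1, 10], [1, 1, 10], [0, 0, 6], [0, 0, 3], [0, 0, 2], [0, 0, 0]], "twist": [[0, 0, 0], [0, 0, 0], [0, 0, 0], [0, 0, 0], [0, 0, 0], [0, 0, 0], [0, 0, 0]], "hand": [0.8, 0.8, 0.8, 0.8, 0.8, 0.8, 0.8]}}

```text
clock: 24.22
position: [0.517, 0.0167, 0.0595]
ee_rot: [[0.116, 0.993, -0.0], [0.993, -0.116, -0.002], [-0.002, -0.0, -1.0]]
force: [-3.3, -1.0, 10.3]
finger_gap: 0.0388
gripper_force: 11.7
```

>>> {"api": "apply_moves", "payload": {"xyz": [[0, 0, 0], [0, 0, 0], [0, 0, 0], [0, 0, 0], [0, 0, 0], [0, 0, -30], [0, 0, -50], [0, 0, -50]], "twist": [[0, 0, 0], [0, 0, 0], [0, 0, 0], [0, 0, 0], [0, 0, 0], [0, 0, 0], [0, 0, 0], [0, 0, 0]], "hand": [0.2, 0.2, 0.2, 0.2, 0.2, 0.2, 0.2, 0.2]}}

```text
clock: 25.22
position: [0.5168, 0.0168, 0.1895]
ee_rot: [[0.115, 0.993, -0.001], [0.993, -0.115, -0.001], [-0.001, -0.001, -1.0]]
force: [0.5, -0.4, -0.1]
finger_gap: 0.0696
gripper_force: 0.0
```

>>> {"api": "apply_moves", "payload": {"xyz": [[0, 0, -50], [0, 0, -30], [-45, -10, 0], [-45, -10, 0], [-45, 0, 0], [-45, 0, 0], [0, 0, 0]], "twist": [[0, 0, 0], [0, 0, 0], [0, 0, 0], [0, 0, 0], [0, 0, 0], [0, 0, 0], [0, 0, 0]], "hand": [0.6, 1, 1, 1, 1, 1, 1]}}

```text
clock: 26.1
position: [0.4754, -0.1639, 0.2681]
ee_rot: [[0.123, 0.992, -0.001], [0.992, -0.123, -0.002], [-0.002, -0.001, -1.0]]
force: [0.2, 0.8, -0.2]
finger_gap: 0.0076
gripper_force: 0.0
```

```bash
python3 -c "
from h import *
stt();d=crop('top',262,155,115,85,6,'st2');e=robot.snapshot('side')['color']
a=cv2.imread('pics/st2.png');b=cv2.resize(e[175:270,270:350,::-1],(426,510),interpolation=2)
c=np.hstack([a,b]);cv2.imwrite('pics/both.png',cv2.resize(c,(800,int(510*800/c.shape[1]))))"
```

```text
t 26.1 p [ 0.4754 -0.1639  0.2681] az 1.447 F [ 0.2  0.8 -0.2] gap 0.0076 q [ 0.83  0.21 -0.67  1.84  0.14  1.14 -0.01]
```

View pics/both.png

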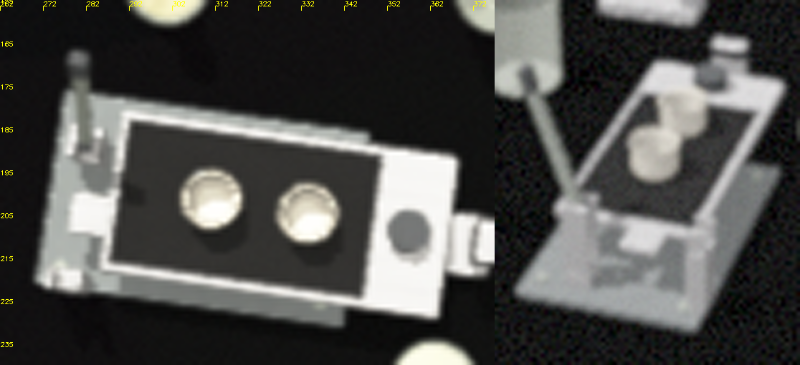

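```bash
python3 -c "
from h import *
for z in(.165,.185,.195):
  b=back(T,279.3,168,z)[:2]-O;print('tip st',b@V,b@U)
print('flask',back(T,376*.8,188*.8,.05))
a=*st(.12,.157),;print(a)
plan([(*st(.0,-.12),.28,1.455,2),(*st(.12,.157),.28,1.455,6),(*a,.17,1.455,4)],1)"
```

```text
tip st 0.07806837719320596 0.16206860741536713
tip st 0.07482578987026275 0.15969308628981466
tip st 0.0732044962087912 0.15850532572703843
flask [0.69348495 0.12324904 0.05      ]
(np.float64(0.655843), np.float64(0.16962100000000002))
{"xyz": [[36, 10, -6], [36, 10, -6], [46, 20, 0], [46, 20, 0], [46, 20, 0], [46, 20, 0], [46, 20, 0], [46, 20, 0]], "twist": [[-0.0, 0.0, -0.0], [-0.0, 0.0, -0.0], [0.0, 0.0, 0.0], [0.0, 0.0, 0.0], [0.0, 0.0, 0.0], [0.0, 0.0, 0.0], [0.0, 0.0, 0.0], [0.0, 0.0, 0.0]], "hand": [1, 1, 1, 1, 1, 1, 1, 1]}
{"xyz": [[0, 0, 28], [0, 0, 28], [0, 0, 28], [0, 0, 28]], "twist": [[-0.0, -0.0, 0.0], [-0.0, -0.0, 0.0], [-0.0, -0.0, 0.0], [-0.0, -0.0, 0.0]], "hand": [1, 1, 1, 1]}
```

>>> {"api": "apply_moves", "payload": {"xyz": [[36, 10, -6], [36, 10, -6], [46, 20, 0], [46, 20, 0], [46, 20, 0], [46, 20, 0], [46, 20, 0], [46, 20, 0]], "twist": [[0, 0, 0], [0, 0, 0], [0, 0, 0], [0, 0, 0], [0, 0, 0], [0, 0, 0], [0, 0, 0], [0, 0, 0]], "hand": [1, 1, 1, 1, 1, 1, 1, 1]}}

```text
clock: 27.2
position: [0.6558, 0.1733, 0.2802]
ee_rot: [[0.113, 0.994, -0.0], [0.994, -0.113, -0.0], [-0.0, -0.0, -1.0]]
force: [1.1, -0.7, -0.8]
finger_gap: 0.0006
gripper_force: 0.0
```

>>> {"api": "apply_moves", "payload": {"xyz": [[0, 0, 0], [0, 0, 28], [0, 0, 28], [0, 0, 28], [0, 0, 26], [0, 0, 0], [0, 0, 0]], "twist": [[0, 0, 0], [0, 0, 0], [0, 0, 0], [0, 0, 0], [0, 0, 0], [0, 0, 0], [0, 0, 0]], "hand": [1, 1, 1, 1, 1, 1, 1]}}

```text
clock: 28.08
position: [0.6561, 0.1701, 0.1715]
ee_rot: [[0.116, 0.993, 0.001], [0.993, -0.116, -0.0], [-0.0, 0.002, -1.0]]
force: [0.5, 1.3, 0.0]
finger_gap: 0.0008
gripper_force: 0.0
```

```bash
python3 -c "
from h import *
stt();plan([(*st(.02,.157),.17,1.455,8)],1)"
```

```text
t 28.07 p [0.6561 0.1701 0.1715] az 1.455 F [0.5 1.3 0. ] gap 0.0008 q [ 0.14  0.61 -0.7   1.55  0.42  1.13 -0.76]
{"xyz": [[0, -13, 0], [0, -13, 0], [0, -13, 0], [0, -13, 0], [0, -13, 0], [0, -13, 0], [0, -13, 0], [0, -13, 0]], "twist": [[0.0, 0.0, -0.0], [0.0, 0.0, -0.0], [0.0, 0.0, -0.0], [0.0, 0.0, -0.0], [0.0, 0.0, -0.0], [0.0, 0.0, -0.0], [0.0, 0.0, -0.0], [0.0, 0.0, -0.0]], "hand": [1, 1, 1, 1, 1, 1, 1, 1]}
```

>>> {"api": "apply_moves", "payload": {"xyz": [[0, -12, 0], [0, -12, 0], [0, -12, 0], [0, -12, 0], [0, -12, 0], [0, -12, 0], [0, -12, 0], [0, -12, 0]], "twist": [[0, 0, 0], [0, 0, 0], [0, 0, 0], [0, 0, 0], [0, 0, 0], [0, 0, 0], [0, 0, 0], [0, 0, 0]], "hand": [1, 1, 1, 1, 1, 1, 1, 1]}}

```text
clock: 29.08
position: [0.5596, 0.1809, 0.1701]
ee_rot: [[0.116, 0.993, -0.0], [0.993, -0.116, -0.001], [-0.001, -0.0, -1.0]]
force: [-0.5, 0.1, 0.3]
finger_gap: 0.0005
gripper_force: 0.0
```

>>> {"api": "apply_moves", "payload": {"xyz": [[0, -12, 0], [0, -12, 0], [0, -10, 0], [0, 0, 0], [0, 0, 0], [0, 0, 0]], "twist": [[0, 0, 0], [0, 0, 0], [0, 0, 0], [0, 0, 0], [0, 0, 0], [0, 0, 0]], "hand": [1, 1, 1, 1, 1, 1]}}

```text
clock: 29.82
position: [0.5271, 0.1846, 0.1701]
ee_rot: [[0.116, 0.993, 0.0], [0.993, -0.116, -0.001], [-0.001, 0.0, -1.0]]
force: [-0.2, -0.1, 0.3]
finger_gap: 0.0004
gripper_force: 0.0
```

```bash
python3 -c "
from h import *
stt();crop('side',230,165,130,100,6,'h1')"
```

```text
t 29.82 p [0.5271 0.1846 0.1701] az 1.454 F [-0.2 -0.1  0.3] gap 0.0004 q [ 0.17  0.44 -0.76  1.84  0.36  1.01 -0.85]
```

View pics/h1.png

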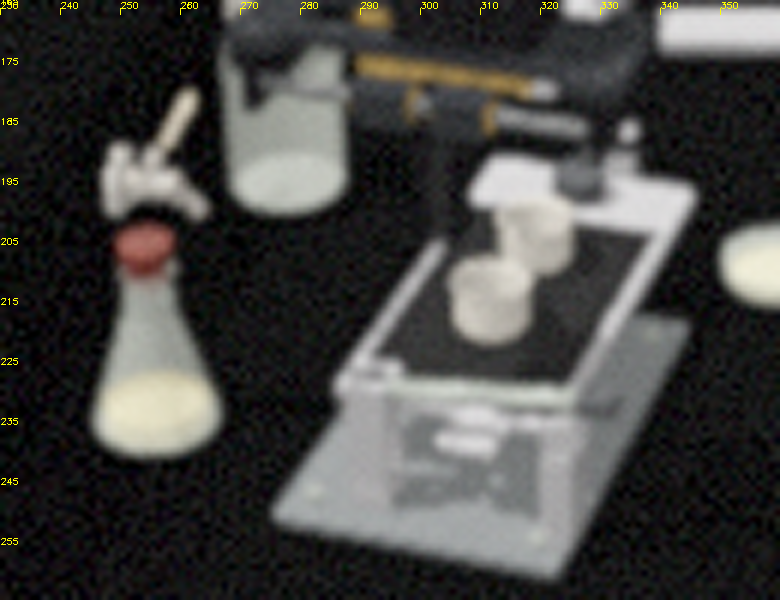

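```bash
python3 -c "
from h import *
for z in(.074,.08,.086): print(proj(S,[*st(-.087,.157),z]), proj(S,[*st(-.098,.157),z]),proj(S,[*st(.03,.157),z]))
p=robot.get_state()['position'];plan([(*st(-.02,.157),.26,1.455,3),(*st(-.085,.157),.26,1.455,2),(*st(-.085,.157),.1,1.455,5)],1)"
```

```text
[329.04640795 236.09306493] [332.66574408 236.75366764] [291.46858636 229.23434554]
[329.06419042 234.39047434] [332.69132328 235.04890827] [291.40734583 227.55462212]
[329.08204913 232.68058329] [332.71701238 233.33682371] [291.34584847 225.86785408]
{"xyz": [[0, -3, -30], [0, -3, -30], [0, -3, -30], [0, -33, 0], [0, -33, 0], [0, 0, 32], [0, 0, 32], [0, 0, 32]], "twist": [[0.0, 0.0, -0.0], [0.0, 0.0, -0.0], [0.0, 0.0, -0.0], [0.0, 0.0, -0.0], [0.0, 0.0, -0.0], [0.0, 0.0, -0.0], [0.0, 0.0, -0.0], [0.0, 0.0, -0.0]], "hand": [1, 1, 1, 1, 1, 1, 1, 1]}
{"xyz": [[0, 0, 32], [0, 0, 32]], "twist": [[0.0, 0.0, -0.0], [0.0, 0.0, -0.0]], "hand": [1, 1]}
```

>>> {"api": "apply_moves", "payload": {"xyz": [[0, -3, -10], [0, -30, 0], [0, -30, 0], [0, -24, 0], [0, 0, 20], [0, 0, 30], [0, 0, 30], [0, 0, 0]], "twist": [[0, 0, 0], [0, 0, 0], [0, 0, 0], [0, 0, 0], [0, 0, 0], [0, 0, 0], [0, 0, 0], [0, 0, 0]], "hand": [1, 1, 1, 1, 1, 1, 1, 1]}}

```text
clock: 30.88
position: [0.439, 0.1943, 0.0991]
ee_rot: [[0.115, 0.993, -0.004], [0.993, -0.115, -0.002], [-0.003, -0.003, -1.0]]
force: [0.0, -0.1, -0.5]
finger_gap: 0.0004
gripper_force: 0.0
```

```bash
python3 -c "
from h import *
stt();b=robot.get_state()['position'][:2]-O;print(b@V,b@U)"
```

```text
t 30.88 p [0.439  0.1943 0.0991] az 1.455 F [ 0.  -0.1 -0.5] gap 0.0004 q [ 0.11  0.42 -0.76  2.07  0.4   0.8  -1.  ]
-0.0982259556543924 0.15570765487180424
```

>>> {"api": "apply_moves", "payload": {"xyz": [[0, 0, 6], [0, 0, 4], [0, 0, 3], [0, 0, 2], [0, 0, 2], [0, 0, 0]], "twist": [[0, 0, 0], [0, 0, 0], [0, 0, 0], [0, 0, 0], [0, 0, 0], [0, 0, 0]], "hand": [1, 1, 1, 1, 1, 1]}}

```text
clock: 31.62
position: [0.4402, 0.1947, 0.0831]
ee_rot: [[0.116, 0.993, -0.0], [0.993, -0.116, -0.001], [-0.001, -0.0, -1.0]]
force: [-0.2, 0.1, 1.0]
finger_gap: 0.0008
gripper_force: 0.0
```

>>> {"api": "apply_moves", "payload": {"xyz": [[0, 0, 2], [0, 0, 1], [0, 0, 1], [0, 0, 0]], "twist": [[0, 0, 0], [0, 0, 0], [0, 0, 0], [0, 0, 0]], "hand": [1, 1, 1, 1]}}

```text
clock: 32.12
position: [0.4403, 0.1948, 0.08]
ee_rot: [[0.116, 0.993, 0.0], [0.993, -0.116, -0.002], [-0.002, 0.0, -1.0]]
force: [-2.2, -1.9, 9.4]
finger_gap: 0.0006
gripper_force: 4.7
```

>>> {"api": "apply_moves", "payload": {"xyz": [[0, 0, -30], [0, 0, -50], [0, 0, -50], [0, 0, -30], [0, 0, 0], [0, 0, 0], [0, 0, 0], [0, 0, 0]], "twist": [[0, 0, 0], [0, 0, 0], [0, 0, 0], [0, 0, 0], [0, 0, 0], [0, 0, 0], [0, 0, 0], [0, 0, 0]], "hand": [1, 1, 1, 1, 1, 1, 1, 1]}}

```text
clock: 33.12
position: [0.4398, 0.1947, 0.2382]
ee_rot: [[0.115, 0.993, -0.002], [0.993, -0.115, -0.001], [-0.002, -0.002, -1.0]]
force: [-0.8, -0.1, -0.3]
finger_gap: 0.0002
gripper_force: 0.0
```

```bash
python3 -c "
from h import *
stt();crop('side',270,140,110,100,6,'h2')"
```

```text
t 33.12 p [0.4398 0.1947 0.2382] az 1.455 F [-0.8 -0.1 -0.3] gap 0.0002 q [ 0.25  0.23 -0.87  1.92  0.2   1.08 -0.82]
```

View pics/h2.png

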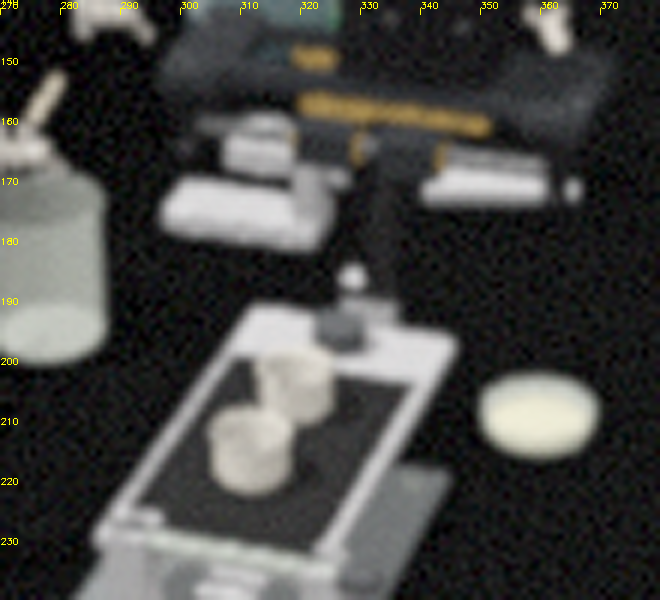

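The picture shows both crucibles upright on the platform at (312,213) and (319,204). The spacer tab is behind the cap at (328,187), the hasp is down, and the other spacers stand flat. I'm handing the job in.

```bash
python3 -c "
from plant import robot
print(robot.job_done())"
```

```text
the job is handed in; nothing more can be done
None
```

I handed the job in: the spacer I took for the 23 mm one (by its height in the camera image) slid in freely and is pushed up to its stop, so I tried no other. Both crucibles stand upright on the platform, the hasp is pressed down in its catch, and the other spacers, flask, beaker and dish were left alone; the hand-in gave no verdict.

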